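# Put the specimen holder away in the sliding-cover box

## Robot

A 6-joint arm with a two-finger parallel gripper is mounted at the origin on the work surface. World frame = base frame: x ahead of the robot, y to its left, z up, the work surface at z = 0. Lengths are in m, angles in rad, forces in N, time in s.
With the tool pointing down it reaches from about 0.275 to 0.825 m from the base axis. Payload 4.9 kg.
Tool frame: the origin (TCP) lies midway between the tips of the shut fingers; the grasp point (between the pads) lies 19 mm behind it (bot.grip_depth is the distance from the TCP to the grasp point, in m); y points along the fingers, x is the direction in which the jaws open and shut, and the axes are right-handed (so a half turn about y gives the same grasp; the last joint's range is limited). The gripper opens to 85 mm and grips with 20 to 120 N. Pads are 22 mm wide; open, the fingers measure 114 mm over their backs; the gripper's body (76 mm by 85 mm) begins 54 mm behind the grasp point. The pads swing forward as they close: fully open they stand 13 mm farther back than shut.
Start: joints at [1.163, 0.326, -0.193, 1.052, 0, 1.437], TCP at [0.149, 0.53, 0.231] pointing down, gripper open.
Joint ranges: [-2.65, 2.65], [-0.97, 1.79], [-1.3, 1.35], [-1.93, 2.1], [-1.47, 1.37], [-3.14, 3.14]. Speed limits (rad/s): [2.57, 2.57, 3.14, 3.14, 3.14, 3.14].

## Interface

Orientations are given as a unit quaternion [w, x, y, z].
In Python, from cell import bot gives the robot as it stands. Calls block until the motion is done:
- bot.move_pose(position, orientation): joint-space move of the TCP to a pose.
- bot.move_linear(position, speed=0.15, rotation=None, until_force=None): straight line of the TCP; rotation=None keeps the orientation; speed is the mean speed in m/s. With until_force (N) it stops when the force on the tool has changed by that much, and returns True; else False.
- bot.goto_joints(angles): joint-space move.
- bot.set_gripper(opening, grasp_force=None): opening from 0.0 (shut) to 1.0 (fully open); grasp_force is the grip in N (None keeps the last); returns when the fingers have stopped.
- bot.wait(seconds).
- bot.solve_ik(position, orientation): joint angles nearest the present ones, or None.
- bot.camera(name): name is "scene" or "top" or "wrist"; returns the picture (480x640x3 uint8, red, green, blue); there is no depth.
- bot.calibration(name): a dict with "mtx" (3x3 intrinsics, pixels), "k1" (the pictures are not rectified: a ray, as slopes to the right and down, at radius r is drawn at 1 + k1 r^2 times it, then the intrinsics apply), "extrinsics" (4x4, takes a point from world to camera coordinates); the wrist camera has in their place "hand_eye" (4x4, takes a point from camera to tool coordinates, whose origin is the TCP and whose axes are the tool frame's). Camera axes: x right, y down, z forward; pixel columns grow to the right and rows downward; lengths in m; the calibration is good to about 2 mm. A picture is of the moment at which its call begins: read the wrist's pose just before it. calibration takes no time and is no camera call.
A pose or a line that the arm cannot do raises bot.PlanningError and nothing moves.
- bot.close_job(): hands the job in, once; it reports no verdict.
Trained networks look in the newest picture that a camera, given by its name, has taken for a name from the list of things; names that differ only in an ending like _2 or _b are one class to them, and where a whole thing is asked for, a point or a joint stands for the part that bears it (a point fixed in the world has none). Each returns a list of dicts, best first, with "confidence" (0 to 1); they miss things now and then, are a little off and sometimes report something else, mostly with a low value. They report only what shows in the picture. A call takes as long as a camera call.
- bot.search_frame(camera, thing): "bbox" ([left, top, width, height] in pixels, round what is visible of it).
Readings, each from a call of its own:
- bot.read_clock(): time.
- bot.read_joint_positions(): joint angles.
- bot.read_joint_vel(): joint speeds.
- bot.read_joint_efforts(): joint torques, N m.
- bot.read_position(): TCP position.
- bot.read_tool_rot(): TCP orientation.
- bot.read_ft_force(): force on the tool from outside, world axes, zero at the start.
- bot.read_moment(): the same for the moment, N m.
- bot.read_gripper_width(): opening from 0.0 (shut) to 1.0 (fully open).
Only numpy, scipy, OpenCV 4.12 (cv2) and the standard library are available. Lean on these libraries where they do the work, as an engineer would, in place of code of your own. Each camera call takes 0.05 s, during which the arm holds its last target.

## Task

Put the specimen holder with the blue stem away in the white storage box: slide the box's black cover back, set the holder down inside, standing upright on its foot (lower it to the floor of the box in the grip, do not drop it), let go, and slide the cover fully shut again. Leave the other holders and everything else on the bench where they are.

Things in the scene. Friction and masses are not known exactly. Their poses are not given: they have to be found in the camera images.
- box: white storage box, fixed, 122 (x) x 102 (y) x 64 mm high, open on top under its black cover. Origin: centre of underside, z up. Inside 110 (x) x 90 (y) mm, inner floor 5 mm above the origin. End walls (facing +-x) 6 mm thick, 56 mm high; side walls (facing +-y) 6 mm thick, 64 mm high, guiding the cover plate, which lies 56 to 62 mm up.
- cover (a joint): slide of the cover along the box's +x (roughly away from the robot), in m: 0 = fully shut, 0.095 = fully back (hard stop; it then overhangs the box's +x end, covering only the last 20 mm of the inside). Starts 0 to 0.02 open. It cannot lift off, slides against about 2 N of friction and stays where it is left.
- cover_grip (a point): middle of the top of the orange grip bar on the black cover (plate 120 x 88 mm). The upright bar is 12 mm thick along the box's x, 60 mm long along its y, 22 mm tall; its top is 84 mm above the bench. When shut it lies 40 mm towards -x from the box's centre; it moves with the cover. Axes as the box's.
- rack: aluminium rack, fixed, 250 mm long (y), three pockets (37.5 mm square, 4 mm deep), 75 mm apart along y, on a face sloping 32 degrees, low side towards the rack's +x (roughly away from the robot): stems standing in it lean 32 degrees towards +x. Origin: on the bench under the middle pocket, whose floor is 30 mm up; z up.
- holder_blue: the holder to put away, about 60 g: round aluminium foot 34 mm across, 8 mm thick, with a round blue stem 14 mm across, 36 mm long on its centre (44 mm in all; the stem's lowest 3 mm are 19 mm across). Origin: centre of the foot's underside; +z along the stem. Starts loose in any of the rack's three pockets, leaning with the slope; lift it out along its stem.
- holder_red: specimen holder of the same make with a red stem, standing in another pocket of the rack; origin at the centre of its foot's underside, +z along the stem. To be left in the rack.
- holder_yellow: specimen holder of the same make with a yellow stem, standing in another pocket of the rack; origin at the centre of its foot's underside, +z along the stem. To be left in the rack.
- brush: loose flat brush lying at the right side of the bench; leave alone
- jar: small amber jar, 48 mm in diameter, 60 mm high, ahead of the robot; origin at the centre of its underside; leave alone
- bottle: white bottle, 60 mm in diameter, 120 mm high; origin at the centre of its underside; leave alone
- dispenser: flat green blade dispenser 100 x 45 x 23 mm, lying beyond the box and rack; origin at the centre of its underside; leave alone
- tray: white divided tray 140 x 100 x 30 mm, at the left side; origin at the centre of its underside; leave alone
- wrench: small steel wrench lying at the right side; leave alone
- rack_guard (a point): middle of the free upper edge of the clear plastic guard (4 mm thick, 250 mm long, see-through), 159 mm above the bench. It stands off the slope, parallel to the stems on their robot side, 66 mm from their centre lines, up to 110 mm off the sloping face, and overhangs the pockets: a gripper must come in tilted, along the stem.

How it is judged:
By the outcome, as a careful person would: the job done as asked, in the order asked, and still so for the second after the job is handed in, with the robot touching nothing.
It also fails if it takes over 72 s, if anything falls off the work surface, if the arm or the gripper's body presses on something with over 40 N, if the wrist force passes 120 N, or if a joint passes its speed limit or range.

## Working session

There is one attempt and no reset: what is moved stays moved. The work goes in short steps, each a Python script; the robot and the scene stay as the last script left them, time stands still between calls to the robot, and variables do not carry over. Pictures are saved under pics/ and viewed, and the job is handed in when it is done.

```bash
ls; mkdir -p pics
python3 - <<'E'
from cell import bot
import cv2
for n in ["scene","top","wrist"]:
    im=bot.camera(n); cv2.imwrite(f"pics/{n}0.png",im[:,:,::-1])
    c=bot.calibration(n); print(n,{k:(v if isinstance(v,float) else __import__('numpy').round(v,4).tolist()) for k,v in c.items()})
    for t in ["box","cover","cover_grip","rack","holder_blue","holder_red","holder_yellow","jar","bottle","dispenser"]:
        try: print(t,[(d['bbox'],round(d['confidence'],2)) for d in bot.search_frame(n,t)][:2])
        except Exception as e: print(t,e)
print(bot.read_clock(),bot.read_position(),bot.read_tool_rot(),bot.grip_depth)
E
```

```text
pics
scene {'mtx': [[481.3165, 0.0, 320.5285], [0.0, 481.3165, 235.4427], [0.0, 0.0, 1.0]], 'k1': 0.011267461352240112, 'extrinsics': [[-0.2919, 0.9564, 0.0041, 0.1712], [0.6816, 0.211, -0.7006, -0.301], [-0.671, -0.2017, -0.7135, 1.6255], [0.0, 0.0, 0.0, 1.0]]}
box [([219.0, 215.6, 53.4, 56.1], 0.95)]
cover [([494.4, 253.2, 54.5, 54.4], 0.37)]
cover_grip [([217.6, 218.0, 45.1, 42.5], 0.84)]
rack [([332.2, 235.3, 117.1, 75.8], 0.72)]
holder_blue [([350.8, 270.7, 15.9, 12.4], 0.48)]
holder_red [([381.9, 276.3, 14.7, 7.7], 0.56), ([489.0, 293.8, 39.5, 44.1], 0.24)]
holder_yellow [([411.0, 280.1, 15.0, 13.1], 0.54), ([126.8, 230.1, 47.8, 48.5], 0.45)]
jar [([334.1, 200.1, 17.9, 25.2], 0.72)]
bottle [([489.6, 289.1, 36.4, 48.4], 0.61)]
dispenser [([289.3, 293.1, 29.5, 45.4], 0.67)]
top {'mtx': [[475.9394, 0.0, 319.9167], [0.0, 475.9394, 246.238], [0.0, 0.0, 1.0]], 'k1': -0.009848403944592934, 'extrinsics': [[-0.0214, -0.9997, -0.0105, 0.0173], [-0.9918, 0.0226, -0.1257, 0.5699], [0.1259, 0.0078, -0.992, 1.411], [0.0, 0.0, 0.0, 1.0]]}
box [([371.6, 221.5, 40.8, 46.1], 0.88), ([314.8, 299.
[... 342 characters left out ...]
r [([314.2, 300.2, 19.2, 15.7], 0.55)]
bottle [([159.4, 223.3, 22.0, 23.0], 0.92), ([316.7, 300.7, 11.7, 16.1], 0.36)]
dispenser [([312.5, 182.2, 13.2, 35.0], 0.74), ([314.3, 305.0, 16.2, 11.5], 0.5)]
wrist {'mtx': [[429.9257, 0.0, 320.3306], [0.0, 429.9257, 244.3564], [0.0, 0.0, 1.0]], 'k1': -0.026587297105140854, 'hand_eye': [[1.0, 0.0003, -0.0013, 0.0001], [0.0014, -0.3062, 0.952, -0.1422], [-0.0001, -0.952, -0.3062, 0.0781], [0.0, 0.0, 0.0, 1.0]]}
box []
cover []
cover_grip [([291.2, 422.4, 100.1, 40.1], 0.7)]
rack []
holder_blue []
holder_red []
holder_yellow []
jar []
bottle []
dispenser []
1.65 [0.14871401 0.52954603 0.23127721] [ 0.56356315 -0.56356118 -0.42708392  0.42707692] 0.0187
```

View images.

View pics/scene0.png

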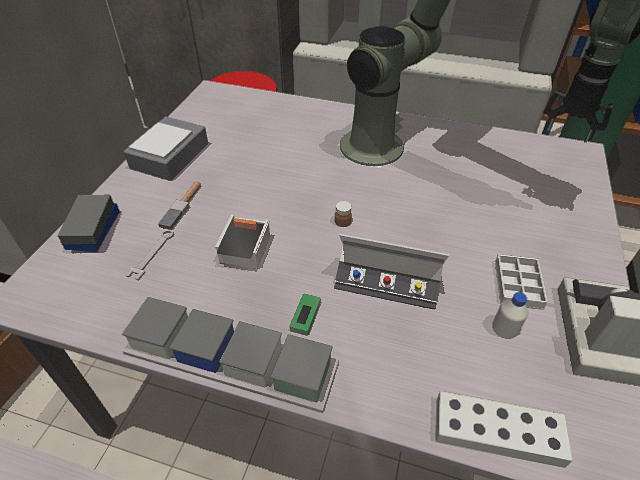

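View pics/top0.png

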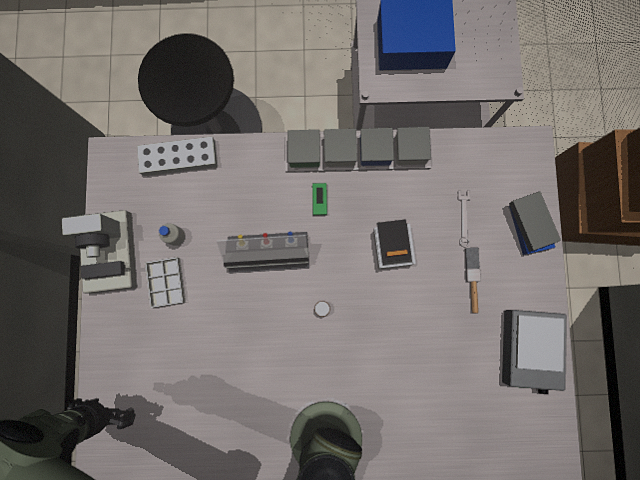

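View pics/wrist0.png

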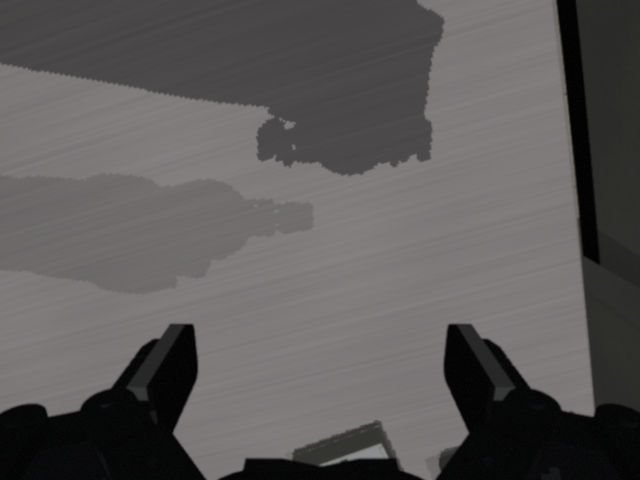

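```bash
cat > h.py <<'E'
import numpy as np, cv2
from cell import bot
from scipy.spatial.transform import Rotation as R
def q2R(q): return R.from_quat([q[1],q[2],q[3],q[0]]).as_matrix()
def R2q(M):
    q=R.from_matrix(M).as_quat(); return [q[3],q[0],q[1],q[2]]
def extr(name,pose=None):
    c=bot.calibration(name)
    if name!="wrist": return np.array(c['extrinsics'])
    T=np.eye(4);T[:3,:3]=q2R(pose[1]);T[:3,3]=pose[0]
    return np.linalg.inv(T@np.array(c['hand_eye']))
def proj(name,P,E=None):
    c=bot.calibration(name); E=extr(name) if E is None else E
    P=np.atleast_2d(P); p=P@E[:3,:3].T+E[:3,3]; s=p[:,:2]/p[:,2:]
    s=s*(1+c['k1']*(s**2).sum(1,keepdims=True)); m=np.array(c['mtx'])
    return s*[m[0,0],m[1,1]]+m[:2,2]
def ray(name,uv,E=None):
    c=bot.calibration(name); E=extr(name) if E is None else E
    m=np.array(c['mtx']); d=(np.array(uv,float)-m[:2,2])/[m[0,0],m[1,1]]; s=d.copy()
    for _ in range(10): s=d/(1+c['k1']*(s@s))
    v=E[:3,:3].T@np.array([s[0],s[1],1]); return -E[:3,:3].T@E[:3,3], v/np.linalg.norm(v)
def at_z(name,uv,z,E=None):
    o,v=ray(name,uv,E); return o+v*(z-o[2])/v[2]
E
python3 - <<'E'
from h import *
for n,(x,y,w,h) in {"scene":(200,190,280,130),"top":(210,170,220,160)}.items():
    im=cv2.imread(f"pics/{n}0.png")[y:y+h,x:x+w]
    k=800/w; cv2.imwrite(f"pics/{n}0c.png",cv2.resize(im,None,fx=k,fy=k,interpolation=cv2.INTER_CUBIC)); print(n,k)
print(at_z("top",(396,253),.084),at_z("scene",(245,223),.084))
for u in (356,274),(387,280),(418,286): print(at_z("scene",u,.065))
for u in (290,238),(266,238),(241,240): print(at_z("top",u,.065))
E
```

```text
scene 2.857142857142857
top 3.6363636363636362
[ 0.53899287 -0.2181053   0.084     ] [ 0.54765395 -0.21590584  0.084     ]
[0.61343662 0.09637387 0.065     ]
[0.60969509 0.17070528 0.065     ]
[0.60602738 0.24338876 0.065     ]
[0.59327623 0.09329436 0.065     ]
[0.59492505 0.16508989 0.065     ]
[0.59060319 0.23998786 0.065     ]
```

View pics/scene0c.png

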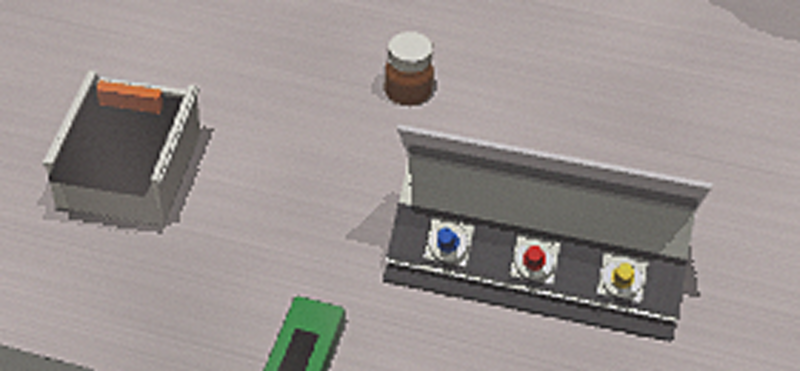

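View pics/top0c.png

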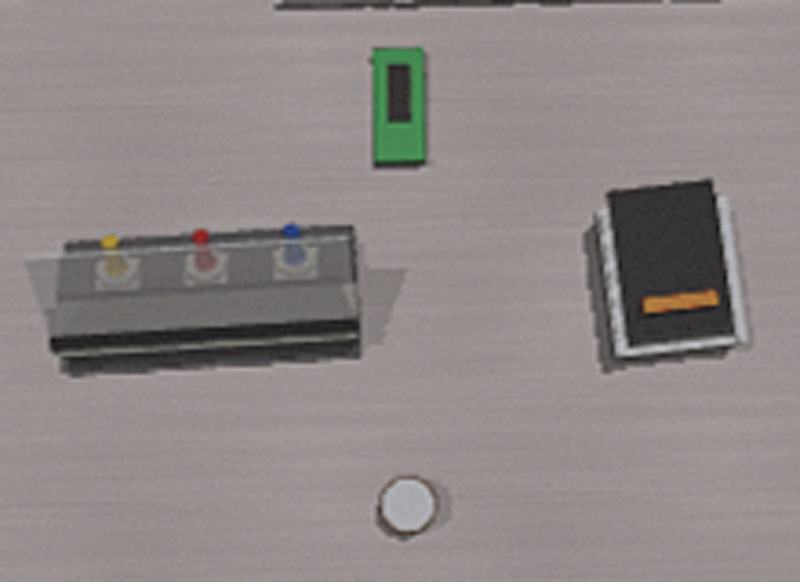

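```bash
cat >> h.py <<'E'
def ori(a,x):
    a=np.array(a,float)/np.linalg.norm(a); x=np.array(x,float); x=x-a*(x@a); x/=np.linalg.norm(x)
    return R2q(np.column_stack([x,a,np.cross(x,a)]))
E
python3 - <<'E'
from h import *
s,c=np.sin(np.radians(32)),np.cos(np.radians(32))
print(q2R(bot.read_tool_rot()).round(2).tolist())
for sg in (1,-1):
  print("bar",bot.solve_ik([.54,-.217,.2],ori([0,0,-1],[sg,0,0])),bot.solve_ik([.635,-.217,.066],ori([0,0,-1],[sg,0,0])))
  print("rack",bot.solve_ik([.61,.095,.06],ori([-s,0,-c],[0,sg,0])),bot.solve_ik([.7,.095,.2],ori([-s,0,-c],[0,sg,0])))
  print("place",bot.solve_ik([.57,-.217,.02],ori([0,0,-1],[0,sg,0])))
E
```

```text
[[0.27, 0.0, -0.96], [0.96, 0.0, 0.27], [0.0, -1.0, -0.0]]
bar [-0.50890836  0.4065911  -0.15589716  1.00830807  0.          1.06188796] [-0.4391897   0.68240787 -0.04929511  0.83909336  0.          1.13160662]
rack [0.02771657 1.07746005 0.57988451 1.63155353 0.01468619 0.02350668] None
place [-0.48472863  0.6412604  -0.27405495  0.65548097  0.         -0.48472863]
bar [-0.50890836  0.4065911  -0.15589716  1.00830807  0.         -2.07970469] [-0.4391897   0.68240787 -0.04929511  0.83909336  0.         -2.00998603]
rack [ 0.02771657  1.07746005  0.57988451  1.63155353  0.01468619 -3.11808598] None
place [-0.48472863  0.6412604  -0.27405495  0.65548097  0.          2.65686403]
```

Run:
```python
from h import *
bot.move_pose([.55,-.217,.26],ori([0,0,-1],[1,0,0]))
p=(bot.read_position(),bot.read_tool_rot()); im=bot.camera("wrist"); cv2.imwrite("pics/w1.png",im[:,:,::-1])
np.save("w1.npy",extr("wrist",p)); print(p,bot.read_clock())
for t in ["box","cover","cover_grip"]: print(t,[(d['bbox'],round(d['confidence'],2)) for d in bot.search_frame("wrist",t)][:2])
```

```text
(array([ 0.55024118, -0.21613105,  0.2600011 ]), array([ 7.07192121e-01, -7.07021106e-01, -4.81776972e-04,  4.76573232e-04])) 4.675
box [([252.6, 134.7, 177.8, 149.2], 0.62)]
cover [([276.2, 144.8, 160.1, 120.0], 0.84)]
cover_grip [([277.2, 145.1, 157.5, 117.3], 0.82)]
```

View pics/w1.png

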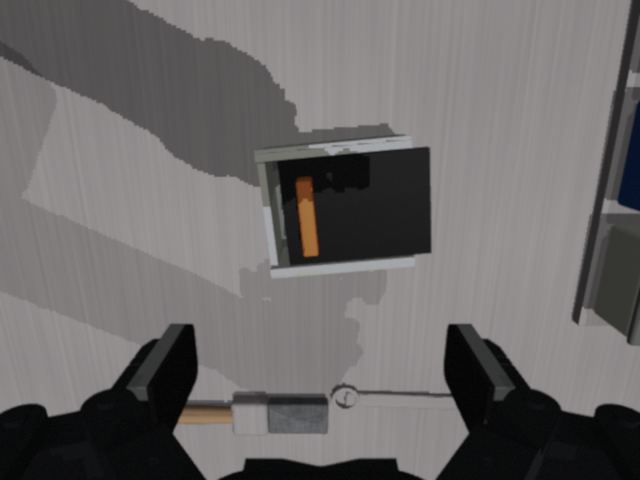

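Run:
```python
import cv2
im=cv2.imread("pics/w1.png")[120:290,240:450]
im=cv2.convertScaleAbs(im,alpha=1.4,beta=20)
cv2.imwrite("pics/w1c.png",cv2.resize(im,None,fx=3.5,fy=3.5,interpolation=cv2.INTER_CUBIC))
```

```text
(no output)
```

View pics/w1c.png

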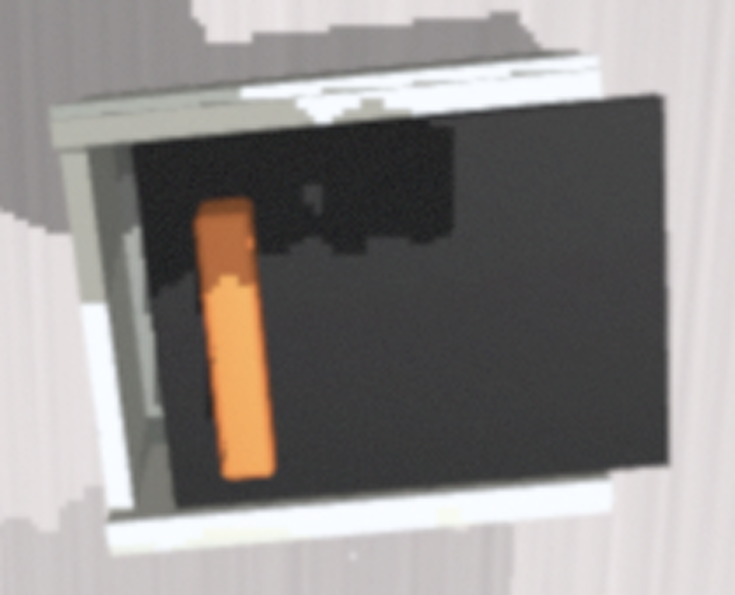

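Run:
```python
from h import *
from scipy.optimize import least_squares
E=np.load("w1.npy")
def pts(x,y,th,o):
    L=[]
    L+= [(-.061,.051,.064),(.061,.051,.064),(.061,.045,.064),(.061,-.045,.064),(-.061,-.051,.064),(.061,-.051,.064)]
    bx=-.04+o
    L+= [(bx-.006,.03,.084),(bx+.006,.03,.084),(bx+.006,-.03,.084),(bx-.006,-.03,.084)]
    L+= [(.06+o,.044,.062),(.06+o,-.044,.062),(-.06+o,.044,.062),(-.06+o,-.044,.062)]
    L=np.array(L); c,s=np.cos(th),np.sin(th)
    return np.column_stack([x+c*L[:,0]-s*L[:,1],y+s*L[:,0]+c*L[:,1],L[:,2]])
uv=np.array([(52,120),(598,67),(600,98),(608,482),(110,553),(612,513),(195,215),(250,212),(275,475),(222,480),(663,95),(668,466),(135,145),(175,507)])/3.5+[240,120]
f=lambda p:(proj("wrist",pts(*p),E)-uv).ravel()
r=least_squares(f,[.58,-.217,0.09,.015],loss='soft_l1'); print(r.x,f(r.x).reshape(-1,2).round(1).tolist())
bx=-.04+r.x[3]; print("bar",r.x[0]+np.cos(r.x[2])*bx,r.x[1]+np.sin(r.x[2])*bx)
np.save("box.npy",r.x)
# independent: top camera
p=pts(*r.x)
print(proj("top",p[6:10]).round(1).tolist(), proj("scene",p[6:10]).round(1).tolist())
```

```text
[ 0.56432679 -0.21878261  0.09113533  0.01609673] [[-0.8, 0.0], [0.6, 0.8], [0.3, -0.2], [0.7, -0.5], [-1.0, -2.0], [-0.2, -2.7], [-0.4, 0.4], [-0.1, -0.2], [0.1, 0.6], [0.1, 0.5], [1.2, 0.0], [1.1, 0.6], [-1.4, -0.4], [-0.3, 0.9]]
bar 0.5405227185706305 -0.22095803158717292
[[387.1, 255.6], [386.5, 251.6], [406.8, 249.3], [407.4, 253.3]] [[256.1, 220.9], [254.7, 224.0], [232.5, 220.7], [234.0, 217.6]]
```

Run:
```python
from h import *
x,y,th,o=np.load("box.npy"); ux=np.array([np.cos(th),np.sin(th),0])
q=ori([0,0,-1],ux); b=np.array([x,y,0])+ux*(o-.04)
bot.set_gripper(.55,20)
bot.move_pose([*b[:2],.14],q)
print(bot.move_linear([*b[:2],.069],speed=.08,until_force=8),bot.read_position())
bot.set_gripper(0,20); print("w",bot.read_gripper_width(),bot.read_position(),bot.read_ft_force())
t=b+ux*(.095-o+.004)
print(bot.move_linear([*t[:2],.069],speed=.08,until_force=14),bot.read_position(),bot.read_ft_force())
p=bot.read_position(); print("open est",(p-[x,y,0])@ux+.04,"lat",(p-[x,y,0])@[-ux[1],ux[0],0], bot.read_clock())
```

```text
False [ 0.54094635 -0.22119164  0.06950823]
w 0.1333241358731664 [ 0.54073749 -0.2211505   0.06951111] [-0.71037536  0.99712606  4.24343211]
True [ 0.61890962 -0.21373893  0.06952274] [-1.50046849  0.55230565  7.01009785]
open est 0.09481533785547053 lat 5.521070913267042e-05 8.2333
```

Run:
```python
from h import *
bot.set_gripper(.55)
p=bot.read_position(); bot.move_linear([p[0],p[1],.16],speed=.15)
P=np.array([.60,.095,.067])
for ti in (32,20,10,0):
  s,c=np.sin(np.radians(ti)),np.cos(np.radians(ti))
  for d in (.06,.08,.1,.13):
    for sg in (1,-1):
      k=bot.solve_ik(P+d*np.array([s,0,c]),ori([-s,0,-c],[0,sg,0])); print(ti,d,sg,None if k is None else k.round(2))
print(bot.read_joint_positions().round(2),bot.read_clock())
```

```text
32 0.06 1 [0.03 1.1  0.78 1.8  0.01 0.02]
32 0.06 -1 [ 0.03  1.1   0.78  1.8   0.01 -3.12]
32 0.08 1 [0.03 1.13 0.88 1.88 0.01 0.02]
32 0.08 -1 [ 0.03  1.13  0.88  1.88  0.01 -3.12]
32 0.1 1 [0.03 1.18 1.03 1.98 0.01 0.02]
32 0.1 -1 [ 0.03  1.18  1.03  1.98  0.01 -3.12]
32 0.13 1 None
32 0.13 -1 None
20 0.06 1 [0.03 0.84 0.35 1.43 0.01 0.03]
20 0.06 -1 [ 0.03  0.84  0.35  1.43  0.01 -3.11]
20 0.08 1 [0.03 0.84 0.4  1.48 0.01 0.03]
20 0.08 -1 [ 0.03  0.84  0.4   1.48  0.01 -3.11]
20 0.1 1 [0.03 0.85 0.46 1.53 0.01 0.03]
20 0.1 -1 [ 0.03  0.85  0.46  1.53  0.01 -3.11]
20 0.13 1 [0.03 0.86 0.56 1.62 0.01 0.03]
20 0.13 -1 [ 0.03  0.86  0.56  1.62  0.01 -3.11]
10 0.06 1 [0.03 0.67 0.07 1.15 0.01 0.03]
10 0.06 -1 [ 0.03  0.67  0.07  1.15  0.01 -3.11]
10 0.08 1 [0.03 0.66 0.11 1.19 0.01 0.03]
10 0.08 -1 [ 0.03  0.66  0.11  1.19  0.01 -3.11]
10 0.1 1 [0.03 0.65 0.15 1.24 0.01 0.03]
10 0.1 -1 [ 0.03  0.65  0.15  1.24  0.01 -3.11]
10 0.13 1 [0.03 0.64 0.21 1.31 0.01 0.03]
10 0.13 -1 [ 0.03  0.64  0.21  1.31  0.01 -3.11]
0 0.06 1 [ 0.04  0.51 -0.18  0.87  0.    0.04]
0 0.06 -1 [ 0.04  0.51 -0.18  0.87  0.   -3.11]
0 0.08 1 [ 0.04  0.5  -0.16  0.92  0.    0.04]
0 0.08 -1 [ 0.04  0.5  -0.16  0.92  0.   -3.11]
0 0.1 1 [ 0.04  0.48 -0.13  0.96  0.    0.04]
0 0.1 -1 [ 0.04  0.48 -0.13  0.96  0.   -3.11]
0 0.13 1 [ 0.04  0.46 -0.09  1.03  0.    0.04]
0 0.13 -1 [ 0.04  0.46 -0.09  1.03  0.   -3.11]
[-0.44  0.57  0.01  1.01 -0.    1.04] 9.425
```

Run:
```python
from h import *
bot.move_pose([.52,-.1,.30],ori([0,0,-1],[0.5,-.86,0]))
print(bot.read_joint_positions().round(2))
s,c=np.sin(np.radians(20)),np.cos(np.radians(20))
q=ori([-s,0,-c],[0.2,-1,0]); P=[.65,.11,.215]
print(bot.solve_ik(P,q))
bot.move_pose(P,q)
p=(bot.read_position(),bot.read_tool_rot()); im=bot.camera("wrist"); cv2.imwrite("pics/w2.png",im[:,:,::-1])
np.save("w2.npy",extr("wrist",p)); print(p,bot.read_clock(),bot.read_joint_positions().round(2))
for t in ["rack","holder_blue","holder_red","holder_yellow"]: print(t,[(d['bbox'],round(d['confidence'],2)) for d in bot.search_frame("wrist",t)][:2])
```

```text
[-0.33  0.25 -0.12  1.2  -0.    2.28]
[0.04813585 0.8763199  0.6518594  1.69502935 0.01645782 3.00105809]
(array([0.65019599, 0.10894784, 0.21505208]), array([-0.45752014,  0.61425655, -0.53904267,  0.35042433])) 11.65 [0.05 0.87 0.65 1.69 0.02 3.  ]
rack [([3.2, 118.3, 406.3, 223.1], 0.58)]
holder_blue [([321.3, 189.5, 41.4, 40.6], 0.56), ([360.4, 344.9, 31.1, 65.8], 0.34)]
holder_red [([0.0, 119.3, 412.7, 226.4], 0.6)]
holder_yellow [([124.6, 159.1, 50.5, 43.4], 0.89)]
```

View pics/w2.png

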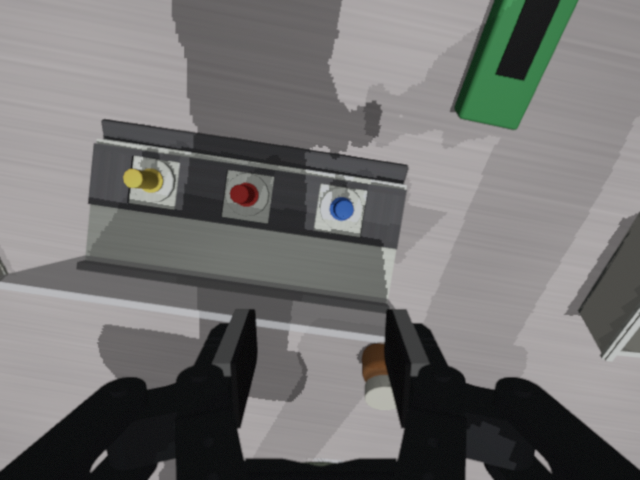

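Run:
```python
import cv2
im=cv2.imread("pics/w2.png")[110:320,80:420]
im=cv2.convertScaleAbs(im,alpha=1.3,beta=10)
im=cv2.resize(im,None,fx=2.35,fy=2.35,interpolation=cv2.INTER_CUBIC); cv2.imwrite("pics/w2c.png",im)
im=cv2.imread("pics/w2.png")[150:260,300:420]
cv2.imwrite("pics/w2d.png",cv2.resize(im,None,fx=5,fy=5,interpolation=cv2.INTER_CUBIC))
```

```text
(no output)
```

View pics/w2c.png

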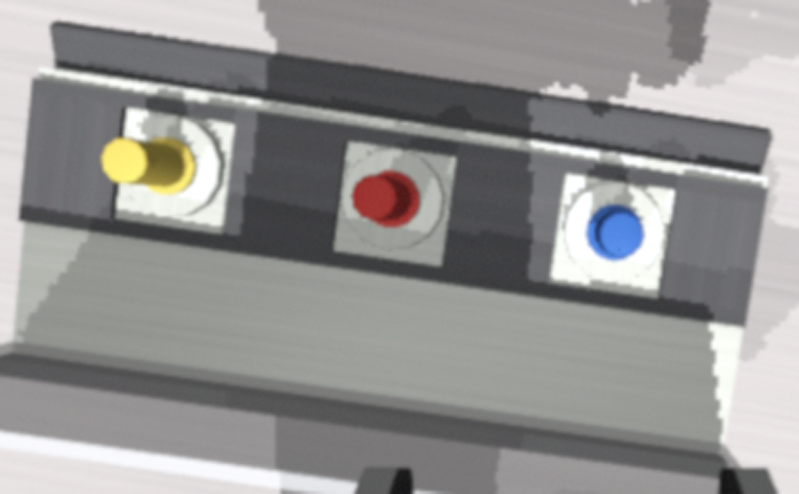

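View pics/w2d.png

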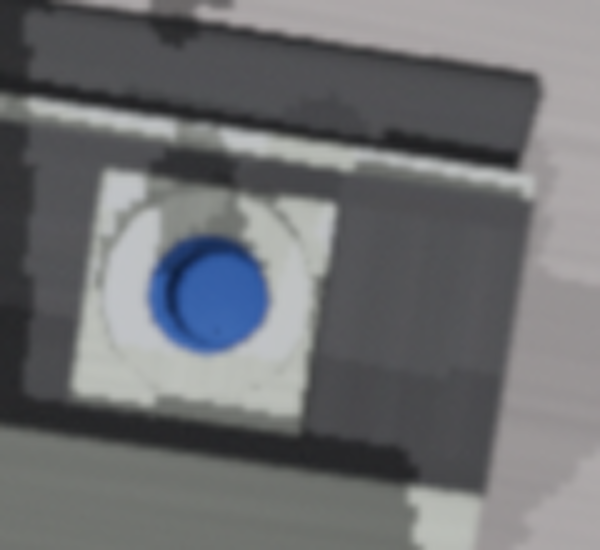

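Run:
```python
from h import *
from scipy.optimize import least_squares
E=np.load("w2.npy"); s,c=np.sin(np.radians(32)),np.cos(np.radians(32))
uv=np.array([(343.8,210),(341.6,208.4),(240.4,194.3),(246.8,193.8),(132.8,178.1),(152.3,180.6)])
def pts(x,y,th):
    n=np.array([s*np.cos(th),s*np.sin(th),c]); v=np.array([-np.sin(th),np.cos(th),0])
    L=[]
    for k in (-1,0,1):
        b=np.array([x,y,.03])+v*k*.075
        L+=[b+n*.044,b+n*.008]
    return np.array(L),n,v
f=lambda p:(proj("wrist",pts(*p)[0],E)-uv).ravel()
r=least_squares(f,[.59,.17,0.05],x_scale=[.1,.1,.1]); print(r.x,f(r.x).reshape(-1,2).round(1).tolist())
P,n,v=pts(*r.x)
print("blue foot",P[1]-n*.008)
# scene/top check
print(proj("scene",P).round(1).tolist(),proj("top",P).round(1).tolist())
np.save("rack.npy",r.x)
rim=[]
for a,b in((-1,-1),(1,-1),(1,1),(-1,1)):
    u=np.cross(v,n); rim.append(P[1]-n*.004+u*a*.01875+v*b*.01875)
print((proj("wrist",rim,E)-[300,150])*5)
```

```text
[0.58359602 0.1669792  0.03822849] [[1.7, -0.2], [0.3, 0.4], [-1.0, -0.3], [0.3, 0.8], [-0.5, 0.1], [-0.8, -0.1]]
blue foot [0.58646246 0.092034   0.03      ]
[[355.0, 271.9], [355.9, 274.2], [386.2, 278.2], [386.2, 280.3], [418.0, 284.7], [417.1, 286.6]] [[290.0, 232.4], [291.0, 240.2], [264.9, 233.9], [266.5, 241.6], [239.9, 235.5], [241.9, 243.1]]
[[305.44420469 426.79163106]
 [342.40001573 193.70812843]
 [108.69759561 158.23754729]
 [ 73.98050184 392.60755848]]
```

Run:
```python
from h import *
x,y,th=np.load("rack.npy"); s,c=np.sin(np.radians(32)),np.cos(np.radians(32))
n=np.array([s*np.cos(th),s*np.sin(th),c]); v=np.array([-np.sin(th),np.cos(th),0]); F=np.array([x,y,.03])-v*.075
q=ori(-n,[.25,-1,0])
bot.set_gripper(.45)
pre=F+n*.11
print(bot.solve_ik(pre,q)); bot.move_pose(pre,q)
print(bot.read_joint_positions().round(2))
bot.move_linear(F+n*.06,speed=.08,until_force=8)
p=(bot.read_position(),bot.read_tool_rot()); im=bot.camera("wrist"); cv2.imwrite("pics/w3.png",im[:,:,::-1]); np.save("w3.npy",extr("wrist",p))
print(p[0],pts if 0 else proj("wrist",[F+n*.044,F+n*.008],extr("wrist",p)),bot.read_clock(),bot.read_ft_force())
```

```text
[ 3.32227815e-02  1.14566012e+00  8.87876174e-01  1.87151211e+00
 -2.65261391e-03  2.96131291e+00]
[ 0.03  1.15  0.89  1.87 -0.    2.96]
[0.61933891 0.09348627 0.08325168] [[320.48518597 306.20065923]
 [320.33142999 274.04686659]] 13.3917 [-0.45246652  1.54066311 -0.7714881 ]
```

View pics/w3.png

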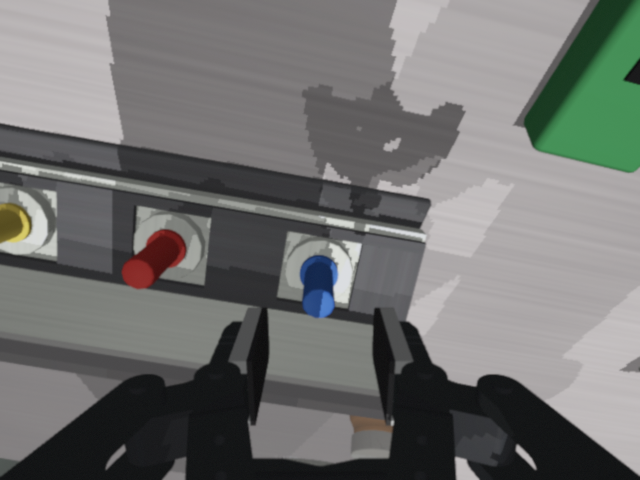

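Run:
```python
from h import *
x,y,th=np.load("rack.npy"); s,c=np.sin(np.radians(32)),np.cos(np.radians(32))
n=np.array([s*np.cos(th),s*np.sin(th),c]); v=np.array([-np.sin(th),np.cos(th),0]); F=np.array([x,y,.03])-v*.075
print(bot.move_linear(F+n*.014,speed=.06,until_force=6),bot.read_position()-(F+n*.014))
bot.set_gripper(0,40); print("w",bot.read_gripper_width(),bot.read_ft_force())
print(bot.move_linear(F+n*.11,speed=.06),bot.read_gripper_width(),bot.read_ft_force())
p=(bot.read_position(),bot.read_tool_rot()); im=bot.camera("wrist"); cv2.imwrite("pics/w4.png",im[:,:,::-1]); np.save("w4.npy",extr("wrist",p)); print(bot.read_clock())
im=bot.camera("scene"); cv2.imwrite("pics/s4.png",cv2.resize(im[180:320,190:470,::-1],None,fx=2.8,fy=2.8))
```

```text
False [ 3.90415216e-04 -4.82741701e-06  2.75912002e-04]
w 0.1482672670891144 [1.31455579 0.35975343 0.87410236]
False 0.1503667246732058 [ 1.15803131 -0.73723588 -0.86249337]
16.45
```

View pics/w4.png

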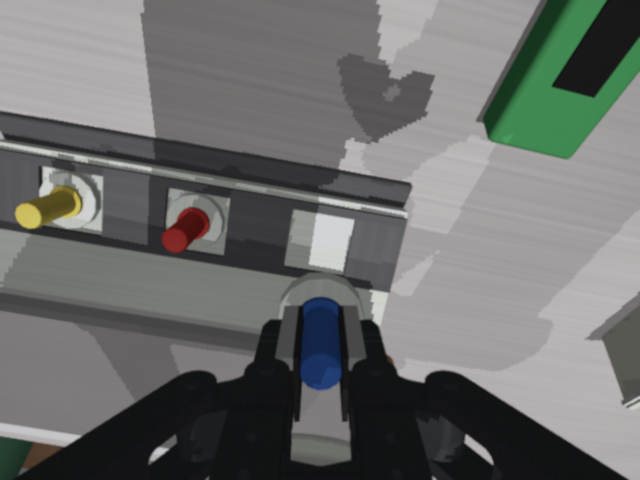

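View pics/s4.png

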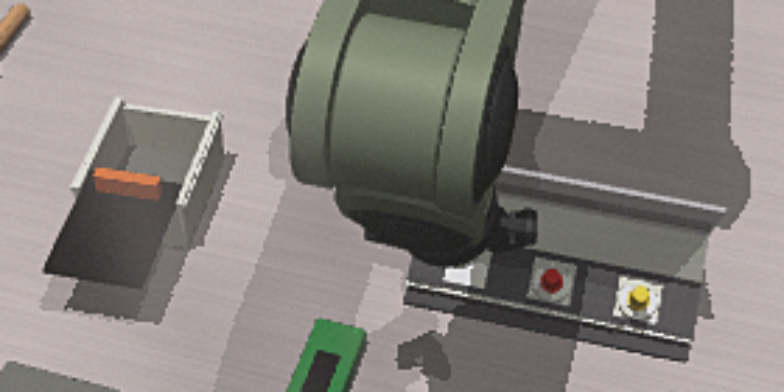

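Run:
```python
from h import *
x,y,th,o=np.load("box.npy"); ux=np.array([np.cos(th),np.sin(th),0]); uy=np.array([-ux[1],ux[0],0])
qu=ori([0,0,-1],[.25,-1,0]); q=ori([0,0,-1],-uy)
T=np.array([x,y,0])-.010*ux
print(bot.solve_ik([*T[:2],.02],q))
bot.move_linear([.645,.08,.22],speed=.12,rotation=qu)
bot.move_pose([*T[:2],.16],q); print(bot.read_joint_positions().round(2),bot.read_gripper_width())
bot.move_linear([*T[:2],.10],speed=.1)
p=(bot.read_position(),bot.read_tool_rot()); im=bot.camera("wrist"); cv2.imwrite("pics/w5.png",im[:,:,::-1]); np.save("w5.npy",extr("wrist",p)); print(p,bot.read_clock(),bot.read_ft_force())
```

```text
[-0.50104795  0.62165585 -0.31380991  0.63533057  0.          2.54940937]
[-0.5   0.46 -0.17  0.93  0.    2.55] 0.14294544264596679
(array([ 0.55488656, -0.21963151,  0.10047229]), array([ 0.52244051, -0.52230271,  0.47631943, -0.47683916])) 19.625 [ 1.14899778 -0.43378367 -0.43882598]
```

View pics/w5.png

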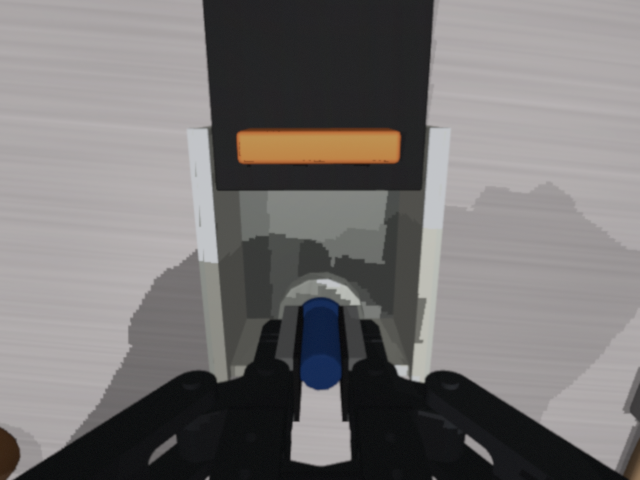

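Run:
```python
from h import *
x,y,th,o=np.load("box.npy"); ux=np.array([np.cos(th),np.sin(th),0])
T=np.array([x,y,0])-.010*ux
bot.move_linear([*T[:2],.032],speed=.08,until_force=8); print(bot.read_position(),bot.read_ft_force())
print(bot.move_linear([*T[:2],.013],speed=.02,until_force=4),bot.read_position(),bot.read_ft_force(),bot.read_clock())
im=bot.camera("wrist"); cv2.imwrite("pics/w6.png",im[:,:,::-1])
```

```text
[ 0.55478443 -0.21992555  0.03245459] [-0.2161548  -0.10906849 -0.62794888]
True [ 0.55437782 -0.21965136  0.02049807] [-0.62088985  0.45368492  3.78756885] 21.25
```

View pics/w6.png

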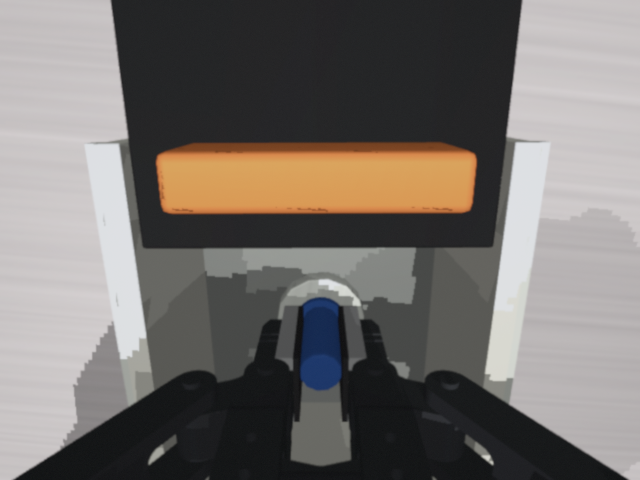

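Run:
```python
from h import *
p=bot.read_position()
print(bot.read_ft_force()); print(bot.move_linear([p[0],p[1],p[2]-.002],speed=.01,until_force=6),bot.read_position(),bot.read_ft_force())
bot.set_gripper(.32); print(bot.read_ft_force(),bot.read_gripper_width())
p=bot.read_position(); bot.move_linear([p[0],p[1],.085],speed=.06)
P=(bot.read_position(),bot.read_tool_rot()); im=bot.camera("wrist"); cv2.imwrite("pics/w7.png",im[:,:,::-1]);print(bot.read_clock())
x,y,th,o=np.load("box.npy");b=np.array([x-.01*np.cos(th),y-.01*np.sin(th),.005])
print(proj("wrist",[b+[0,0,.044],b+[0,0,.008]],extr("wrist",P)))
```

```text
[0.34481948 0.75965509 4.34642466]
True [ 0.55438441 -0.21967262  0.02050405] [-0.47799718  0.06051167  5.66945081]
[-0.76560608 -0.9957807  -0.72839293] 0.3178750972326265
23.0833
[[321.42640274 287.98430733]
 [321.28493565 260.36803651]]
```

View pics/w7.png

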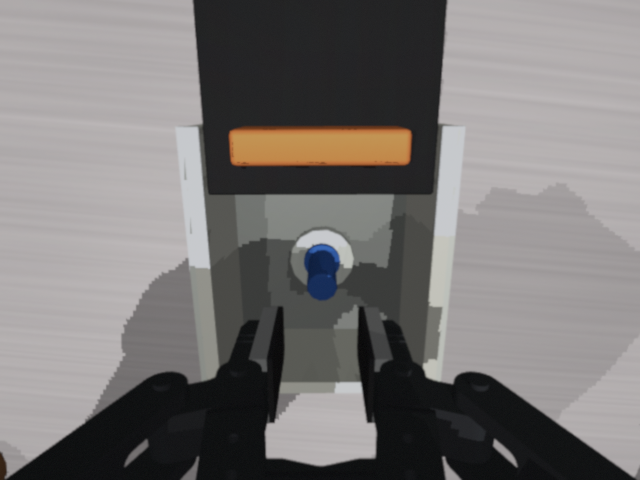

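Run:
```python
from h import *
x,y,th,o=np.load("box.npy"); ux=np.array([np.cos(th),np.sin(th),0])
q=ori([0,0,-1],ux); B=np.array([x,y,0]); b=B+ux*.055
p=bot.read_position(); bot.move_linear([p[0],p[1],.15],speed=.15)
bot.set_gripper(.5,20)
bot.move_pose([*b[:2],.14],q)
print(bot.move_linear([*b[:2],.069],speed=.08,until_force=8),bot.read_position())
bot.set_gripper(0,20); print("w",bot.read_gripper_width(),bot.read_ft_force())
t=B+ux*(-.044)
print(bot.move_linear([*t[:2],.069],speed=.07,until_force=14),bot.read_ft_force())
p=bot.read_position(); print("open est",(p-B)@ux+.04,bot.read_gripper_width(),bot.read_clock())
im=bot.camera("wrist"); cv2.imwrite("pics/w8.png",im[:,:,::-1])
```

```text
False [ 0.6195998  -0.21401831  0.06960727]
w 0.1308079812839836 [-2.72215785 -0.06756402  4.79898019]
True [ 0.93156742 -0.17235429  1.99755668]
open est -0.00013106322191888675 0.13730569509232676 28.0333
```

View pics/w8.png

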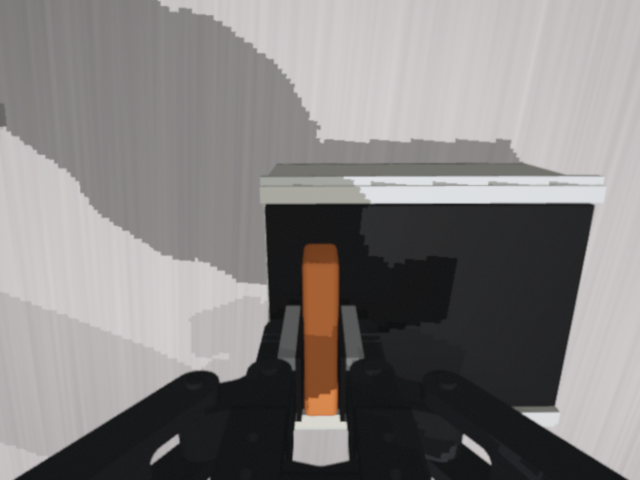

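Run:
```python
from h import *
bot.set_gripper(.4)
x,y,th,o=np.load("box.npy"); ux=np.array([np.cos(th),np.sin(th),0])
p=bot.read_position()
# nudge shut with the far finger, then centre again
t=p-ux*.02; print(bot.move_linear(t,speed=.04,until_force=9)); q=bot.read_position(); print("nudged",(p-q)@ux,bot.read_gripper_width())
bot.move_linear(q+ux*.006,speed=.04)
p=bot.read_position(); bot.move_linear([p[0],p[1],.26],speed=.15)
P=(bot.read_position(),bot.read_tool_rot()); im=bot.camera("wrist"); cv2.imwrite("pics/w9.png",cv2.convertScaleAbs(im[:,:,::-1],alpha=1.2))
L=lambda X,Y,Z:np.array([x,y,0])+ux*X+np.array([-ux[1],ux[0],0])*Y+[0,0,Z]
print(proj("wrist",[L(-.046,.03,.084),L(-.034,.03,.084),L(-.034,-.03,.084),L(.06,.044,.062),L(.06,-.044,.062),L(-.06,.044,.062)],extr("wrist",P)).round(1).tolist())
bot.move_pose([.42,-.05,.35],ori([0,0,-1],[1,0,0]))
for n in("scene","top"):
  im=bot.camera(n); cv2.imwrite(f"pics/{n}9.png",im[:,:,::-1])
print(bot.read_clock())
```

```text
True
nudged 0.011819796310871707 0.4026920764261305
[[318.3, 174.7], [334.5, 174.7], [333.7, 251.7], [454.1, 152.7], [444.2, 258.9], [300.2, 152.4]]
31.5917
```

View pics/w9.png

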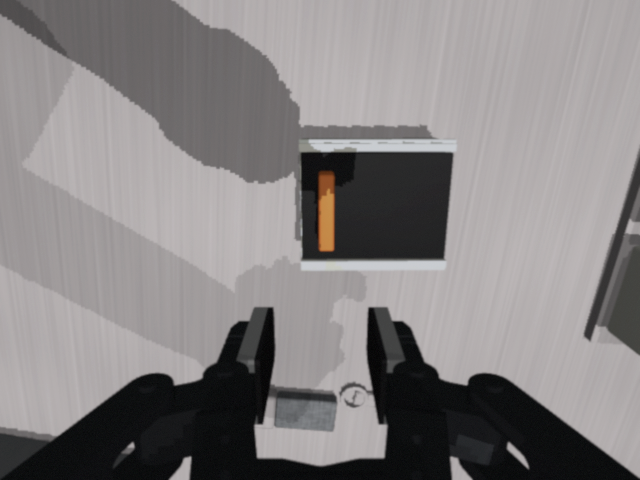

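View pics/scene9.png

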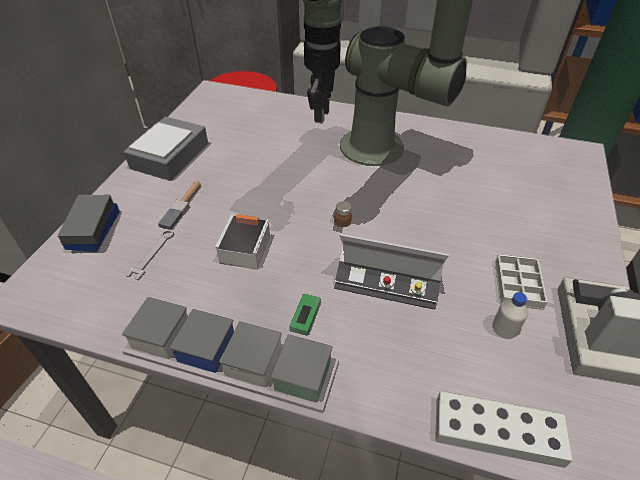

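View pics/top9.png

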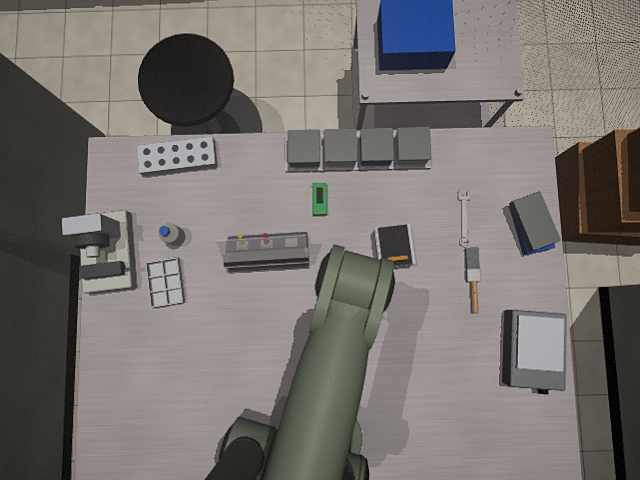

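```bash
python3 -c "
from cell import bot
bot.wait(.5); print(bot.close_job(), bot.read_clock())"
```

```text
the job is handed in; nothing more can be done
the job is handed in; nothing more can be done
```

The blue holder is standing upright inside the white box with the cover shut. I handed the job in at about 32 s of the 72 s allowed.

- **Cover opened:** I gripped the orange bar and slid the cover back to its stop, with about 94.8 mm measured against 95 mm.
- **Holder moved:** I lifted it out of the rack along its stem with the gripper tilted. I then lowered it in the grip until it touched the box floor, with about 4 N change in force, and let go. The wrist picture showed it standing where planned.
- **Cover closed:** I slid it to the shut stop, measured at −0.1 mm. A light push after letting go met the stop again, and the last wrist picture shows the bar where it should be when shut.
- **Other things:** The last scene and top pictures show the red and yellow holders still in the rack. Everything else is where it was, and the arm is clear of all of it.

One reading was slightly off: contact with the floor came 1.5 mm higher than calculated. Pressing again gave the same height, so I took it as a small difference in where the stem was gripped.

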